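Make up the cookie tasting set

TASK

Make up the tasting set: stack all the flat round biscuits flat and centred in one neat pile on the white plate, the large ones below and the small ones on top; and lift the hinged cooling board by its wooden bar so that all the folded cookies slide off into the steel pan, then lower the board fully back down. Should a folded cookie miss the pan, put it in; leave the cup, the jar and the spatula where they are.

Things in the scene. Friction and masses are not known exactly. Their poses are not given: they have to be found in the camera images.
- plate: flat rimless white porcelain plate, 164 mm across, 10 mm high, loose; origin at the centre of its underside, so its top is 10 mm above the origin
- board (a joint): tilt of the aluminium cooling board about its hinge, rad: 0 = level (down, its rest), grows as the bar end is lifted, stop at 1.25; it sinks back slowly by its own weight. The board is 168 mm long from hinge to back edge and 196 mm wide, with 22 mm high walls at the sides and back, open at the hinge edge, next to the pan
- hinge (a point): fixed point on the hinge axis at the middle of the open edge of the board, at the height of the board's upper face (88 mm above the table). Its y axis lies along the hinge, its x axis points from the board to the pan
- bar (a point): middle of the round wooden lifting bar of the board, 12 mm thick, 120 mm free length between its two arms, parallel to the hinge and 205 mm behind it; 37 mm clear behind the board's back wall. Moves with the board (at 0 it is as high as the hinge)
- pan_in (a point): centre of the inner floor of the open steel catch pan that stands under the hinge edge of the board; inside 132 mm (its x, away from the board) by 192 mm (its y), walls 74 mm high; floor 4 mm above the table. It is fixed to the board's stand
- large1: large flat round biscuit, 58 mm diameter, 12 mm thick, lying flat on the table; origin at its centre, z along its axis; 3 to 5 large ones are there
- large2: large flat round biscuit, 58 mm diameter, 12 mm thick, lying flat on the table; origin at its centre, z along its axis; 3 to 5 large ones are there
- large3: large flat round biscuit, 58 mm diameter, 12 mm thick, lying flat on the table; origin at its centre, z along its axis; 3 to 5 large ones are there
- large4: large flat round biscuit, 58 mm diameter, 12 mm thick, lying flat on the table; origin at its centre, z along its axis; 3 to 5 large ones are there
- large5: large flat round biscuit, 58 mm diameter, 12 mm thick, lying flat on the table; origin at its centre, z along its axis; 3 to 5 large ones are there
- small1: small flat round biscuit, 42 mm diameter, 12 mm thick, lying flat on the table; origin at its centre, z along its axis; there are always two small ones
- small2: small flat round biscuit, 42 mm diameter, 12 mm thick, lying flat on the table; origin at its centre, z along its axis; there are always two small ones
- cookie1: folded crescent cookie, about 57 x 37 x 25 mm, starts on the cooling board; origin at the centre of its underside; 3 to 5 are there
- cookie2: folded crescent cookie, about 57 x 37 x 25 mm, starts on the cooling board; origin at the centre of its underside; 3 to 5 are there
- cookie3: folded crescent cookie, about 57 x 37 x 25 mm, starts on the cooling board; origin at the centre of its underside; 3 to 5 are there
- cookie4: folded crescent cookie, about 57 x 37 x 25 mm, starts on the cooling board; origin at the centre of its underside; 3 to 5 are there
- cookie5: folded crescent cookie, about 57 x 37 x 25 mm, starts on the cooling board; origin at the centre of its underside; 3 to 5 are there
- teacup: white cup, 72 mm across, 70 mm high, not part of the job; origin under its centre
- jar: low glass jar, 68 mm across, 60 mm high, not part of the job; origin under its centre
- spatula: spatula lying on the table, not part of the job; origin under its middle
Not all that is in view belongs to the job. What is shaped like the large1 but black or green is not meant.

How it is judged:
By the outcome, as a careful person would: the job done as asked, in the order asked, and still so for the second after the job is handed in, with the robot touching nothing.
Of large1, large2, large3, large4, large5 only 3 to 5 are there at a start; the rules pass over those that are not, and their reading is None.
Of cookie1, cookie2, cookie3, cookie4, cookie5 only 3 to 5 are there at a start; the rules pass over those that are not, and their reading is None.
At some moment in a run one of large1, large2, large3, large4, large5, small1, small2 may be knocked a few centimetres aside while the robot is not near it.
Once in a run the grip may slacken for a moment while it holds something.
It also fails if it takes over 210 s, if anything falls off the work surface, if the arm or the gripper's body presses on something with over 40 N, if the wrist force passes 120 N, or if a joint passes its speed limit or range.

ROBOT

A 7-joint arm with a two-finger parallel gripper is mounted at the origin on the work surface. World frame = base frame: x ahead of the robot, y to its left, z up, the work surface at z = 0. Lengths are in m, angles in rad, forces in N, time in s.
With the tool pointing down it reaches from about 0.35 to 0.9 m from the base axis. Payload 8.1 kg.
Tool frame: the origin (TCP) lies at the very end of the fingers, on their centre line; the grasp point (between the pads) lies 19 mm behind it; x points along the fingers, y is the direction in which the jaws open and shut, and the axes are right-handed (so a half turn about x gives the same grasp; the last joint's range is limited). The gripper opens to 92 mm and grips with 3 to 60 N. Pads are 19 mm wide; open, the fingers measure 130 mm over their backs; the gripper's body (75 mm by 190 mm) begins 47 mm behind the grasp point.
Start: joints at [-1.244, 0.434, 0.025, 1.573, -0.012, 1.134, -0.075], TCP at [0.26, 0.568, 0.227] pointing down, gripper open.
Joint ranges: [-2.62, 2.62], [-0.44, 2.09], [-1.27, 1.32], [0.08, 2.57], [-1.32, 4.46], [0.12, 2], [-2.74, 2.74]. Speed limits (rad/s): [2.22, 2.22, 3.01, 3.01, 3.14, 3.14, 3.14].

INTERFACE

Orientations are given as a rotation vector (axis times angle).
In Python, from station import r, jaws, cams, sign_off gives the robot as it stands. Calls block until the motion is done:
- r.move_to(position, orientation): joint-space move of the TCP to a pose.
- r.servo_line(position, vel=0.15, ori=None, until_force=None): straight line of the TCP; ori=None keeps the orientation; vel is the mean speed in m/s. With until_force (N) it stops when the force on the tool has changed by that much, and returns True; else False.
- r.move_joints(angles): joint-space move.
- jaws.gripper_to(opening, grasp_force=None): opening from 0.0 (shut) to 1.0 (fully open); grasp_force is the grip in N (None keeps the last); returns when the fingers have stopped.
- r.pause(seconds).
- r.inverse_kinematics(position, orientation): joint angles nearest the present ones, or None.
- r.read_state(): the state.
- cams.snapshot(name): name is "scene" or "side" or "wrist"; returns (picture, depth): 420x560x3 uint8, blue, green, red; 420x560 float32, m along the optical axis (not along the pixel's ray), 0 where there is no reading.
- cams.get_calibration(name): a dict with "K" (3x3 intrinsics, pixels), "camera_from_world" (4x4, takes a point from world to camera coordinates). Camera axes: x right, y down, z forward; pixel columns grow to the right and rows downward; lengths in m; the calibration is good to about 2 mm. A picture is of the moment at which its call begins: read the wrist's pose just before it. get_calibration takes no time and is no camera call; for the wrist camera it gives the pose at the moment of the call.
A pose or a line that the arm cannot do raises r.PlanningError and nothing moves.
- sign_off(): hands the job in, once; it reports no verdict.
The state is a dict: "time_s": time; "joints": joint angles; "qd": joint speeds; "joint_efforts": joint torques, N m; "tool_pos": TCP position; "tool_rot": TCP orientation; "contact_force": force on the tool from outside, world axes, zero at the start; "moment": the same for the moment, N m; "grip_width": opening from 0.0 (shut) to 1.0 (fully open).
Only numpy, scipy, OpenCV 4.12 (cv2) and the standard library are available. Lean on these libraries where they do the work, as an engineer would, in place of code of your own. Each camera call takes 0.05 s, during which the arm holds its last target.

## Working session

There is one attempt and no reset: what is moved stays moved. The work goes in short steps, each a Python script; the robot and the scene stay as the last script left them, time stands still between calls to the robot, and variables do not carry over. Pictures are saved under pics/ and viewed, and the job is handed in when it is done.

```bash
ls; mkdir -p pics; python3 - <<'E'
from station import r,jaws,cams
import cv2
s=r.read_state(); print(s)
for n in ("scene","side","wrist"):
    p,d=cams.snapshot(n); cv2.imwrite(f"pics/{n}0.png",p)
    c=cams.get_calibration(n); print(n,c["K"],c["camera_from_world"])
E
```

```text
pics
{'time_s': 0.0, 'joints': array([-1.24361236,  0.43520633,  0.02496442,  1.57408548, -0.0116163 ,
        1.13401143, -0.07509545]), 'qd': array([-2.66702200e-04,  9.17077122e-06, -1.44921427e-03, -1.29598011e-04,
       -2.29151879e-04, -3.91436238e-04,  1.69916596e-04]), 'joint_efforts': array([ 7.61804113e-04, -6.67859459e+01,  9.85073335e-01, -3.14458787e+01,
       -6.06192020e-02,  4.30799474e-02,  1.32711134e-04]), 'tool_pos': array([0.260251  , 0.5676755 , 0.22595972]), 'tool_rot': array([ 0.33591491,  1.54459039, -0.33836681]), 'contact_force': array([0.36427879, 1.10742743, 0.27800953]), 'moment': array([-0.00574458, -0.03690553, -0.01027691]), 'grip_width': 1.0016273221449257}
scene [[389.9509234    0.         274.85990583]
 [  0.         389.9509234  205.65492135]
 [  0.           0.           1.        ]] [[-0.4824368   0.87582098  0.01386884  0.30742558]
 [ 0.72235628  0.40675809 -0.5592399  -0.32869273]
 [-0.49543529 -0.25977966 -0.82888986  1.28001135]
 [ 0.          0.          0.          1.        ]]
side [[524.53345295   0.         286.07293066]
 [  0.         524.53345295 209.03447668]
 [  0.           0.           1.        ]] [[-0.98044877 -0.19600139  0.01742591  0.49806222]
 [-0.15802616  0.73151891 -0.66325547  0.19105628]
 [ 0.11725161 -0.65304176 -0.74819016  1.10859817]
 [ 0.          0.          0.          1.        ]]
wrist [[312.79636469   0.         280.30297388]
 [  0.         312.79636469 207.55801103]
 [  0.           0.           1.        ]] [[ 0.41778344  0.90854565 -0.00134323 -0.62331603]
 [ 0.87405173 -0.40151744  0.27352755 -0.03333284]
 [ 0.24797294 -0.11544934 -0.96186323  0.3910022 ]
 [ 0.          0.          0.          1.        ]]
```

View pics/scene0.png

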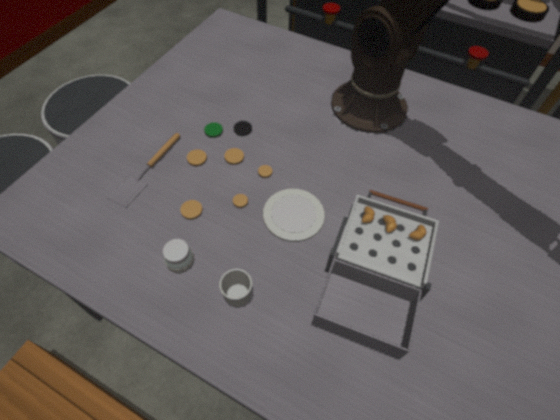

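View pics/side0.png

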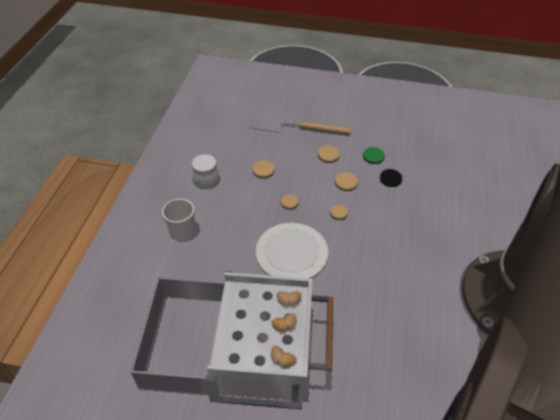

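View pics/wrist0.png

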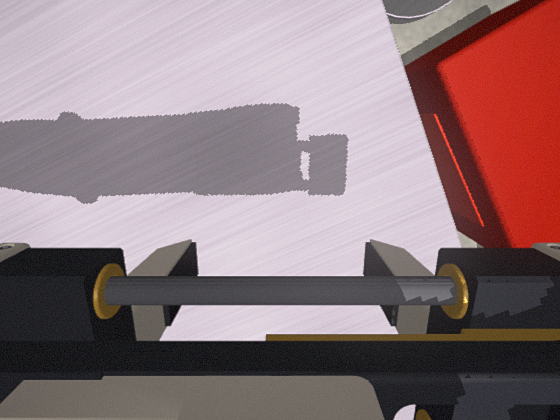

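The scene shows three large biscuits at (196,157), (234,156) and (191,209), and two small ones at (265,171) and (240,200). The green (214,130) and black (243,128) discs are decoys. The plate is at (294,214), the bar at (398,201), and three cookies lie on the board. I'll measure them now, and enlarge the crop to confirm.

```bash
cat > h.py <<'E'
from station import r,jaws,cams,sign_off
import cv2, numpy as np
from scipy.spatial.transform import Rotation as R
def plane(cal,uv,z):
    K=cal["K"];T=cal["camera_from_world"];Rm=T[:3,:3];t=T[:3,3]
    c=-Rm.T@t; d=Rm.T@np.linalg.inv(K)@np.array([uv[0],uv[1],1.]); return c+d*(z-c[2])/d[2]
def proj(cal,P):
    T=cal["camera_from_world"];p=T[:3,:3]@np.asarray(P,float)+T[:3,3];q=cal["K"]@p;return q[:2]/q[2]
def ori(th):
    # tool x down; jaw axis y at angle th from world x (horizontal)
    x=np.array([0,0,-1.]);y=np.array([np.cos(th),np.sin(th),0]);z=np.cross(x,y)
    return R.from_matrix(np.stack([x,y,z],1)).as_rotvec()
def biscuits(name,z=0.012,zmin=None):
    """orange blobs fitted on the top plane: list of (x,y,diam,area,u,v)"""
    p,d=cams.snapshot(name);cal=cams.get_calibration(name)
    hsv=cv2.cvtColor(p,cv2.COLOR_BGR2HSV)
    m=cv2.inRange(hsv,(5,110,70),(25,255,255))
    out=[]
    cs,_=cv2.findContours(m,cv2.RETR_EXTERNAL,cv2.CHAIN_APPROX_NONE)
    for c in cs:
        if cv2.contourArea(c)<40: continue
        w=np.array([plane(cal,q[0],z)[:2] for q in c],np.float32)
        (x,y),rad=cv2.minEnclosingCircle(w)
        A=cv2.contourArea(w)
        out.append((x,y,2*rad,2*np.sqrt(A/np.pi),*c[:,0].mean(0)))
    return p,d,cal,out
E
python3 - <<'E'
from h import *
for n in ("scene","side"):
    p,d,cal,o=biscuits(n)
    for b in o: print(n,np.round(b,3))
    if n=="scene": cv2.imwrite("pics/cropA.png",cv2.resize(p[110:310,100:450],None,fx=2.25,fy=2.25,interpolation=cv2.INTER_CUBIC))
    else: cv2.imwrite("pics/cropB.png",cv2.resize(p[210:410,130:400],None,fx=2.9,fy=2.9,interpolation=cv2.INTER_CUBIC))
    # plate: white & flat
    T=cal["camera_from_world"]
    v,u=np.mgrid[0:420,0:560]; K=cal["K"]
    cam=np.stack([(u-K[0,2])*d/K[0,0],(v-K[1,2])*d/K[1,1],d],-1)
    W=(cam-T[:3,3])@T[:3,:3]
    np.save(f"W_{n}.npy",W)
    pm=(W[...,2]>0.006)&(W[...,2]<0.016)&(d>0)&(W[...,0]>0.3)&(W[...,0]<0.9)
    nn,lab,st,ce=cv2.connectedComponentsWithStats(pm.astype(np.uint8))
    for i in range(1,nn):
        if st[i,4]>60:
            q=W[lab==i]; (x,y),rad=cv2.minEnclosingCircle(q[:,:2].astype(np.float32)); print("  flat",np.round([x,y,rad*2,q[:,2].mean()],4),st[i],ce[i].round())
E
```

```text
scene [ 1.10400e+00 -2.13000e-01  3.20000e-01  1.72000e-01  6.03560e+01
  3.95944e+02]
scene [3.97000e-01 2.82000e-01 4.80000e-02 3.30000e-02 4.17811e+02 2.32784e+02]
scene [4.09000e-01 2.11000e-01 4.70000e-02 3.40000e-02 3.89368e+02 2.23105e+02]
scene [4.11000e-01 1.48000e-01 4.80000e-02 3.30000e-02 3.67605e+02 2.14737e+02]
scene [ 6.23000e-01 -2.60000e-01  5.50000e-02  5.10000e-02  1.90962e+02
  2.09173e+02]
scene [ 5.35000e-01 -1.63000e-01  3.90000e-02  3.50000e-02  2.40000e+02
  2.00353e+02]
scene [3.24000e-01 2.08000e-01 1.45000e-01 2.90000e-02 3.98262e+02 2.00308e+02]
scene [ 4.15000e-01 -1.56000e-01  3.80000e-02  3.40000e-02  2.64710e+02
  1.70742e+02]
scene [ 4.68000e-01 -3.54000e-01  5.60000e-02  5.10000e-02  1.96174e+02
  1.57065e+02]
scene [ 4.10000e-01 -2.62000e-01  5.50000e-02  5.10000e-02  2.33756e+02
  1.55644e+02]
scene [ 4.88000e-01 -4.55000e-01  1.33000e-01  4.50000e-02  1.63905e+02
  1.48784e+02]
scene [-9.00000e-01  3.71000e-01  1.18000e-01  1.04000e-01  5.31723e+02
  5.24600e+00]
  flat [ 0.3483 -0.3771  0.0607  0.0119] [204 122  19  15 218] [213. 129.]
  flat [ 
[... 2040 characters left out ...]
8] [380 169  11  17 128] [385. 176.]
  flat [ 0.4068 -0.2608  0.0602  0.011 ] [335 173  23  18 310] [346. 181.]
  flat [ 0.7502 -0.1899  0.0653  0.0116] [193 177  27  12  70] [207. 184.]
  flat [ 0.5321 -0.1634  0.0448  0.0108] [281 195  18  14 185] [290. 201.]
  flat [ 0.4097 -0.1561  0.0451  0.0111] [331 205  17  15 191] [339. 212.]
  flat [ 0.4991 -0.0185  0.1658  0.0097] [ 256  223   73   56 3166] [292. 251.]
  flat [0.6741 0.16   0.126  0.0107] [160 295  63  14 172] [190. 298.]
  flat [0.7235 0.2525 0.1328 0.0107] [143 310  18  62  98] [152. 340.]
  flat [0.6508 0.3398 0.13   0.0109] [138 387  71   8 151] [174. 390.]
  flat [0.497  0.3324 0.1664 0.0082] [210 396  93  13 450] [259. 402.]
```

View pics/cropA.png

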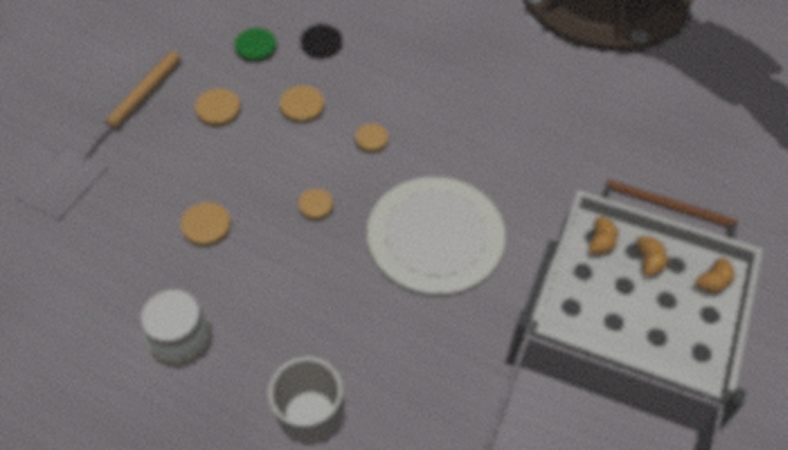

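View pics/cropB.png

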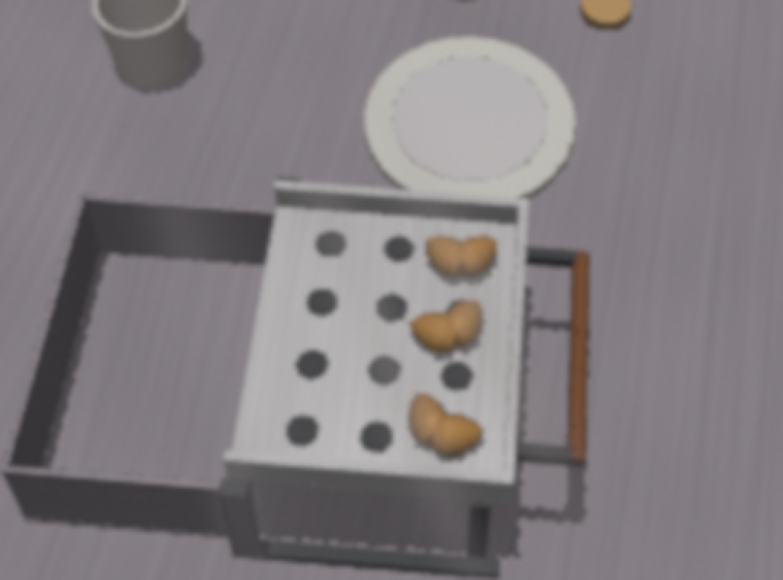

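All three large biscuits, both small ones and the plate show clearly in both views, and the two cameras agree to about 3 mm. Next I'll get the board geometry and check IK.

```bash
python3 - <<'E'
from h import *
s=r.read_state(); print(R.from_rotvec(s["tool_rot"]).as_matrix().round(2))
cs=cams.get_calibration("scene"); cd=cams.get_calibration("side")
for n,c,pts in (("scene",cs,[(608/2.25+100,183/2.25+110),(736/2.25+100,222/2.25+110)]),("side",cd,[(581/2.9+130,255/2.9+210),(578/2.9+130,458/2.9+210)])):
    for p in pts: print(n,plane(c,p,0.09).round(4))
# board surface fit
for n in("scene","side"):
    W=np.load(f"W_{n}.npy")
    m=(abs(W[...,2]-0.088)<0.006)&(W[...,0]>0.25)&(W[...,0]<.8)&(W[...,1]>0.03)&(W[...,1]<.45)
    q=W[m][:,:2].astype(np.float32); print(n,len(q),cv2.minAreaRect(q))
    m=(abs(W[...,2]-0.111)<0.006)&(W[...,0]>0.25)&(W[...,0]<.8)&(W[...,1]>0.03)&(W[...,1]<.45)
    q=W[m][:,:2].astype(np.float32); print(n,len(q),cv2.minAreaRect(q))
for nm,P in dict(pl=(.4995,-.019,.015),L1=(.466,-.354,.003),L3=(.6205,-.2605,.003),S1=(.412,-.156,.003)).items():
    for th in np.radians([0,45,90,135,180,225,270,315]):
        q=r.inverse_kinematics(list(P),ori(th)); print(nm,int(np.degrees(th)),None if q is None else np.round(q,2))
E
```

```text
[[-0.    0.42  0.91]
 [-0.    0.91 -0.42]
 [-1.   -0.    0.  ]]
scene [0.3975 0.1381 0.09  ]
scene [0.3785 0.2777 0.09  ]
side [0.3962 0.1373 0.09  ]
side [0.3782 0.2768 0.09  ]
scene 5016 ((0.4895072877407074, 0.21810010075569153), (0.21295781433582306, 0.22387248277664185), 6.852113246917725)
scene 1056 ((0.5080958604812622, 0.2201332151889801), (0.1695372313261032, 0.19630683958530426), 6.920347213745117)
side 7729 ((0.4868656396865845, 0.22040827572345734), (0.21276837587356567, 0.22490306198596954), 6.689781188964844)
side 1795 ((0.5076320767402649, 0.22174853086471558), (0.1680842936038971, 0.19891060888767242), 7.006570816040039)
pl 0 [-0.37  0.56  0.41  2.11 -0.41  0.55  0.34]
pl 45 [-0.27  0.54  0.27  2.1  -0.27  0.54  0.98]
pl 90 [-0.18  0.53  0.14  2.09 -0.14  0.53  1.64]
pl 135 [-0.07  0.53  0.    2.08 -0.    0.53  2.29]
pl 180 [-0.8   0.85  1.14  2.14 -1.06  0.9  -2.14]
pl 225 [-0.8   0.85  1.14  2.14 -1.06  0.9  -1.36]
pl 270 [-0.44  0.58  0.52  2.11 -0.52  0.57 -1.13]
pl 315 [-0.44  0.57  0.51  2.11 -0.51  0.57 -0.34]
L1 0 [ 0.13  0.73  0.65  1.92 -0.65  0.72  1.16]
L1
[... 460 characters left out ...]
0.14  0.75  0.28  1.66 -0.27  0.77  2.12]
L3 135 [ 0.84  0.93 -0.89  1.59  0.82  1.03  2.05]
L3 180 [-0.29  1.06  1.14  1.7  -1.07  1.13 -1.96]
L3 225 [-0.29  1.06  1.14  1.7  -1.07  1.13 -1.18]
L3 270 [-0.06  0.82  0.62  1.68 -0.6   0.84 -0.75]
L3 315 [-0.03  0.81  0.56  1.67 -0.55  0.82 -0.01]
S1 0 [-0.21  0.56  0.61  2.27 -0.7   0.5   0.96]
S1 45 [-0.1   0.53  0.45  2.26 -0.53  0.46  1.56]
S1 90 [ 0.06  0.5   0.24  2.25 -0.28  0.42  2.09]
S1 135 [ 0.78  0.6  -0.71  2.19  0.71  0.6   1.9 ]
S1 180 [-0.51  0.82  1.14  2.29 -1.13  0.82 -1.71]
S1 225 [-0.42  0.7   0.95  2.28 -0.99  0.67 -1.08]
S1 270 [-0.23  0.57  0.64  2.27 -0.72  0.51 -0.59]
S1 315 [-0.22  0.57  0.63  2.27 -0.71  0.51  0.19]
```

```bash
cat >> h.py <<'E'
ZP=0.16
def sizeof(b): return 'L' if b[3]>0.043 else 'S'
def loose():
    """biscuits lying on the table: merge scene & side"""
    res=[]
    ps={}
    for n in("scene","side"):
        p,d,cal,o=biscuits(n); ps[n]=p
        for b in o:
            if not(0.3<b[0]<0.8 and -0.5<b[1]<0.06) or b[2]>0.075: continue
            if np.hypot(b[0]-.4995,b[1]+.019)<.085 : continue
            for e in res:
                if np.hypot(e[0][0]-b[0],e[0][1]-b[1])<.02: e.append(b);break
            else: res.append([b])
    return [(np.mean([b[0] for b in e]),np.mean([b[1] for b in e]),max(b[3] for b in e),len(e)) for e in res],ps
def pick(x,y,th=0.,F=15,open_=.85):
    jaws.gripper_to(open_)
    r.move_to([x,y,.09],ori(th)); r.servo_line([x,y,.004],vel=.12)
    jaws.gripper_to(0.0,grasp_force=F)
    w=r.read_state()["grip_width"]*92
    r.servo_line([x,y,.13],vel=.2)
    w2=r.read_state()["grip_width"]*92
    print("pick",np.round([x,y],4),"w mm",round(w,1),round(w2,1),"t",round(r.read_state()["time_s"],1))
    return w2
def place(x,y,base,th=0.,w=58):
    r.move_to([x,y,max(.13,base+.05)],ori(th))
    w1=r.read_state()["grip_width"]*92
    if abs(w1-w)>6: print("LOST?",w1); return False
    r.servo_line([x,y,base+.012],vel=.15)
    hit=r.servo_line([x,y,base+.0015],vel=.025,until_force=3)
    z=r.read_state()["tool_pos"][2]
    w1=r.read_state()["grip_width"]*92
    jaws.gripper_to(min(1,(w+14)/92)); r.servo_line([x,y,base+.08],vel=.2)
    print("placed hit",hit,"z",round(z,4),"w",round(w1,1),"t",round(r.read_state()["time_s"],1)); return True
E
python3 - <<'E'
from h import *
s=r.read_state()
r.servo_line([.26,.568,.32],vel=.25)
r.move_to([.42,-.2,.25],ori(0))
L,ps=loose(); print(np.round(L,4))
b=min([b for b in L if b[2]>.043],key=lambda b:np.hypot(b[0]-.408,b[1]+.2615)); print(b)
if np.hypot(b[0]-.408,b[1]+.2615)<.02:
    pick(b[0],b[1])
    p,_=cams.snapshot("side"); cv2.imwrite("pics/pick1.png",p)
E
```

```text
[[ 0.6212 -0.2593  0.0508  2.    ]
 [ 0.5342 -0.1613  0.0342  2.    ]
 [ 0.4133 -0.154   0.0334  2.    ]
 [ 0.4663 -0.3512  0.0516  2.    ]
 [ 0.4089 -0.2601  0.0483  2.    ]]
(np.float64(0.4088829457759857), np.float64(-0.2601359486579895), np.float64(0.048266625627462686), 2)
pick [ 0.4089 -0.2601] w mm 57.4 57.4 t 7.0
```

View pics/pick1.png

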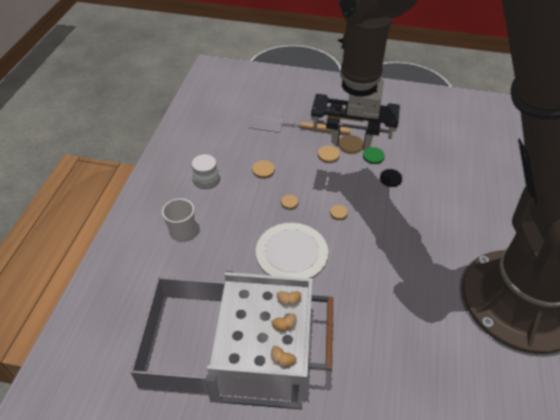

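The biscuit is held at (351,144) in the side view. Placing it now.

```bash
cat >> h.py <<'E'
def depthcloud(n):
    p,d=cams.snapshot(n);cal=cams.get_calibration(n);K=cal["K"];T=cal["camera_from_world"]
    v,u=np.mgrid[0:420,0:560]
    W=(np.stack([(u-K[0,2])*d/K[0,0],(v-K[1,2])*d/K[1,1],d],-1)-T[:3,3])@T[:3,:3]
    W[d<=0]=-9
    return p,W
E
python3 - <<'E'
from h import *
place(.4995,-.019,.010+.003)
r.move_to([.42,-.2,.22],ori(0))
L,ps=loose(); print(np.round(L,4))
for n in("scene","side"):
    p,d,cal,o=biscuits(n,z=.022)
    for b in o:
        if np.hypot(b[0]-.5,b[1]+.02)<.06: print(n,"top",np.round(b,4))
    p,W=depthcloud(n)
    for lo,hi in((.006,.015),(.018,.03)):
        m=(W[...,2]>lo)&(W[...,2]<hi)&(np.hypot(W[...,0]-.5,W[...,1]+.02)<.095)
        print(n,lo,cv2.minEnclosingCircle(W[m][:,:2].astype(np.float32)),m.sum())
    k=p[190:240,260:330] if n=="scene" else p[215:285,250:335]
    cv2.imwrite(f"pics/pl1{n}.png",cv2.resize(k,None,fx=8,fy=8,interpolation=cv2.INTER_CUBIC))
E
```

```text
placed hit True z 0.0143 w 57.2 t 10.4
[[ 0.6212 -0.2585  0.051   2.    ]
 [ 0.5337 -0.1615  0.0349  2.    ]
 [ 0.4138 -0.1533  0.0334  2.    ]
 [ 0.4666 -0.3516  0.0509  2.    ]]
scene top [ 5.0300e-01 -2.1700e-02  5.1900e-02  4.8800e-02  2.9254e+02  2.1090e+02]
scene 0.006 ((0.5011075735092163, -0.021913541480898857), 0.08278577029705048) 2171
scene 0.018 ((0.5007510781288147, -0.02394997328519821), 0.02964594215154648) 324
side top [ 4.991000e-01 -1.870000e-02  5.210000e-02  4.780000e-02  2.917288e+02
  2.468136e+02]
side 0.006 ((0.498786062002182, -0.01899717189371586), 0.08261949568986893) 2727
side 0.018 ((0.4987737536430359, -0.020105769857764244), 0.029308035969734192) 403
```

View pics/pl1side.png

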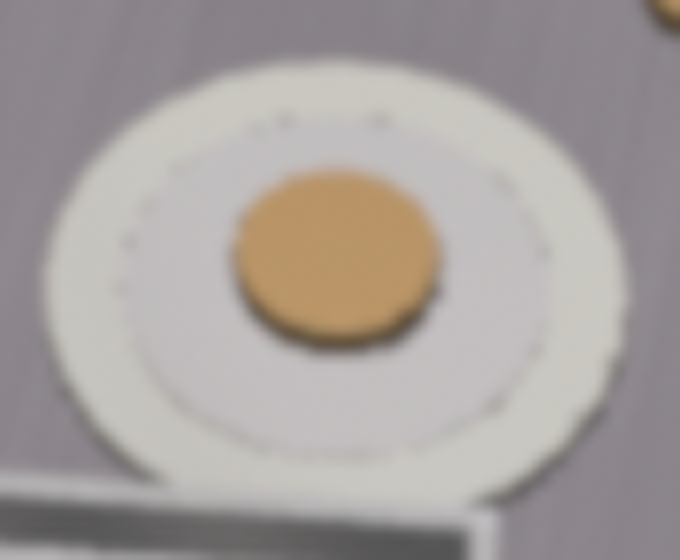

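The biscuit is on the plate within 2 mm of its centre. Continuing with the other two large ones.

```bash
cat >> h.py <<'E'
def near(x,y,big,tol=.09):
    L,ps=loose()
    c=[b for b in L if (b[2]>.043)==big]
    b=min(c,key=lambda b:np.hypot(b[0]-x,b[1]-y)) if c else None
    print("det",np.round(L,3).tolist())
    return b
def show_pile(tag,h):
    for n in("scene","side"):
        p,W=depthcloud(n)
        for k in range(1+int(round((h-.01)/.012))):
            z=.01+.012*k
            m=(abs(W[...,2]-z)<.004)&(np.hypot(W[...,0]-.5,W[...,1]+.02)<.095)
            if m.sum()>5:
                c,rr=cv2.minEnclosingCircle(W[m][:,:2].astype(np.float32)); print(n,k,np.round([*c,rr],4),m.sum())
        k=p[180:240,250:340] if n=="scene" else p[205:285,240:345]
        cv2.imwrite(f"pics/{tag}{n}.png",cv2.resize(k,None,fx=7,fy=7,interpolation=cv2.INTER_CUBIC))
E
python3 - <<'E'
from h import *
b=near(.6212,-.2585,True)
w=pick(b[0],b[1]-.0015)
if abs(w-58)<4:
    place(.4995,-.020,.022+.002)
    r.move_to([.42,-.2,.22],ori(0))
    b=near(.4666,-.3516,True)
    w=pick(b[0],b[1]-.0015)
    if abs(w-58)<4: place(.4995,-.020,.034+.002)
r.move_to([.42,-.2,.22],ori(0))
show_pile("p3",.046)
print(np.round(loose()[0],4))
E
```

```text
det [[0.621, -0.259, 0.051, 2.0], [0.534, -0.162, 0.035, 2.0], [0.413, -0.154, 0.033, 2.0], [0.467, -0.352, 0.051, 2.0]]
pick [ 0.6214 -0.2608] w mm 57.1 57.4 t 15.2
placed hit True z 0.0259 w 57.2 t 18.5
det [[0.534, -0.161, 0.034, 2.0], [0.413, -0.154, 0.034, 2.0], [0.466, -0.352, 0.051, 2.0]]
pick [ 0.4664 -0.3532] w mm 57.3 57.4 t 22.9
placed hit True z 0.0379 w 57.3 t 26.3
scene 0 [ 0.5003 -0.0207  0.0827] 2042
scene 1 [ 0.5114 -0.019   0.0261] 29
scene 2 [ 0.5093 -0.0191  0.0274] 35
scene 3 [ 0.5017 -0.0222  0.0297] 332
side 0 [ 0.4986 -0.0184  0.083 ] 2535
side 1 [ 0.4988 -0.0205  0.0293] 49
side 2 [ 0.4989 -0.0181  0.0288] 59
side 3 [ 0.4972 -0.0202  0.0305] 430
[[ 0.5344 -0.1618  0.0345  2.    ]
 [ 0.4137 -0.1536  0.0327  2.    ]]
```

View pics/p3side.png

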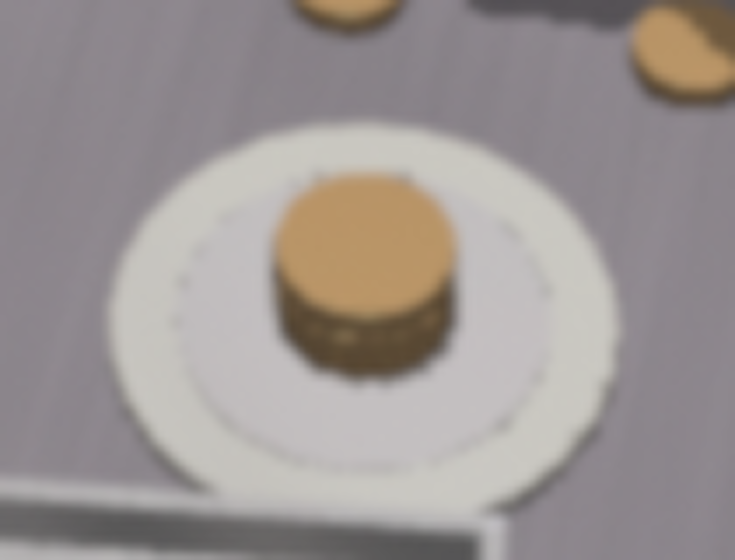

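The three large biscuits form a neat stack centred on the plate, at about (365,245) in the crop. Now the small ones.

```bash
python3 - <<'E'
from h import *
ok=True
for i,(x,y) in enumerate([(.5344,-.1618),(.4137,-.1536)]):
    b=near(x,y,False)
    w=pick(b[0],b[1]-.0015,open_=.75)
    if abs(w-42)<4: ok=place(.4995,-.020,.046+.012*i+.002,w=42)
    else: ok=False
    r.move_to([.42,-.2,.22],ori(0))
    if not ok: print("STOP");break
show_pile("p5",.07)
print(np.round(loose()[0],4))
E
```

```text
det [[0.534, -0.161, 0.034, 2.0], [0.413, -0.154, 0.033, 2.0]]
pick [ 0.5341 -0.1627] w mm 41.3 41.7 t 30.7
placed hit True z 0.0498 w 41.4 t 33.5
det [[0.414, -0.153, 0.032, 2.0]]
pick [ 0.4138 -0.1549] w mm 41.4 41.4 t 37.8
placed hit True z 0.0619 w 41.5 t 40.4
scene 0 [ 0.5004 -0.021   0.0825] 2011
scene 1 [ 0.5108 -0.019   0.0263] 28
scene 2 [ 0.5092 -0.0191  0.0274] 36
scene 3 [ 0.5017 -0.0226  0.0287] 136
scene 4 [ 0.5042 -0.0216  0.0205] 30
scene 5 [ 0.5014 -0.0234  0.0216] 183
side 0 [ 0.4982 -0.0192  0.0833] 2471
side 1 [ 0.4987 -0.019   0.029 ] 43
side 2 [ 0.499  -0.0174  0.029 ] 61
side 3 [ 0.4982 -0.0191  0.0289] 175
side 4 [ 0.4983 -0.0182  0.0209] 51
side 5 [ 0.4993 -0.0205  0.0219] 233
[]
```

View pics/p5side.png

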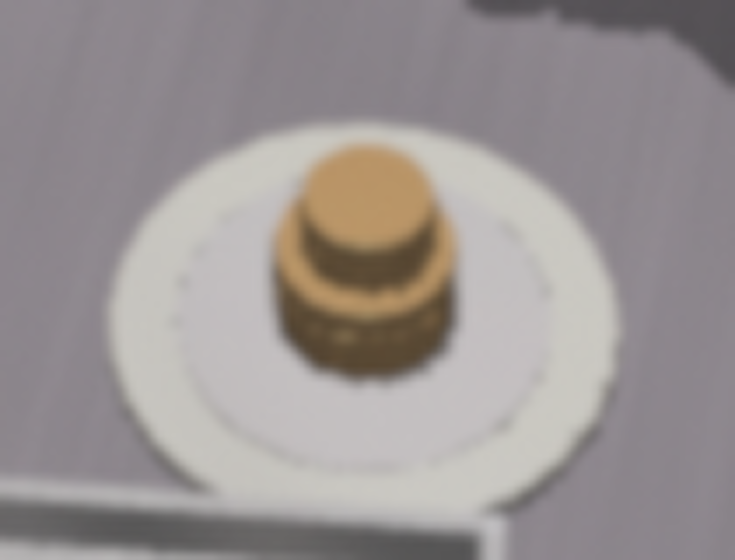

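View pics/p5scene.png

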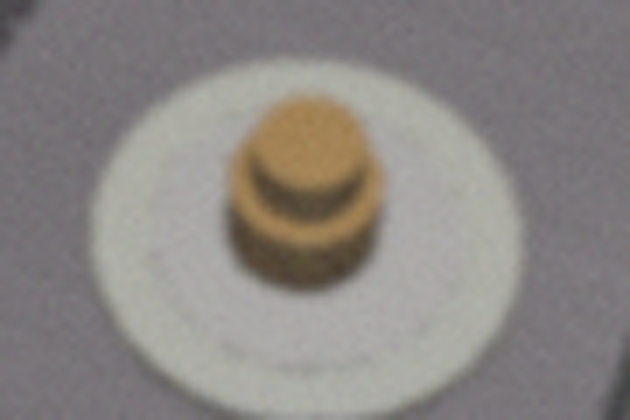

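The pile is complete: five biscuits, flat and concentric in both views. Next I'll grip the bar, checking IK along the whole lifting arc first.

```bash
cat >> h.py <<'E'
HG=np.array([.591,.2335,.088]); HX=np.array([.991,.133,0]); HX/=np.linalg.norm(HX); TH=np.arctan2(HX[1],HX[0])
def barp(phi): return HG-.205*np.cos(phi)*HX+np.array([0,0,.205*np.sin(phi)])
OFF=np.array([0,0,-.017])
E
python3 - <<'E'
from h import *
print(barp(0))
for a in np.arange(0,1.2,.2):
    q=r.inverse_kinematics(list(barp(a)+OFF),ori(TH)); print(round(a,1),None if q is None else np.round(q,2))
r.move_to([.40,-.1,.25],ori(0))
P=barp(0)
r.move_to(list(P+[0,0,.14]),ori(TH))
jaws.gripper_to(32/92)
for n in("scene","side","wrist"):
    p,_=cams.snapshot(n); cv2.imwrite(f"pics/ab{n}.png",p)
    print(n,proj(cams.get_calibration(n),P))
E
```

```text
[0.38782163 0.20623186 0.088     ]
0.0 [-1.26  0.48  0.88  2.23 -0.6   0.68  0.18]
0.2 [-1.39  0.45  1.06  2.19 -0.56  0.8   0.17]
0.4 [-1.45  0.42  1.15  2.13 -0.5   0.9   0.13]
0.6 [-1.45  0.4   1.18  2.04 -0.44  0.99  0.09]
0.8 [-1.42  0.4   1.19  1.95 -0.43  1.08  0.08]
1.0 [-1.36  0.44  1.18  1.84 -0.44  1.16  0.1 ]
scene [397.42770539 200.02726451]
side [329.4936355 331.2995621]
wrist [281.32898023 196.20785996]
```

View pics/abwrist.png

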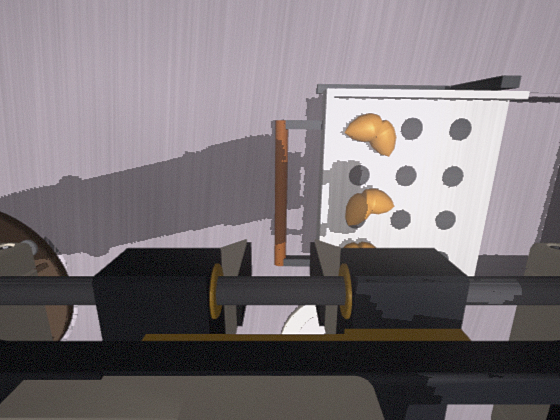

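View pics/abside.png

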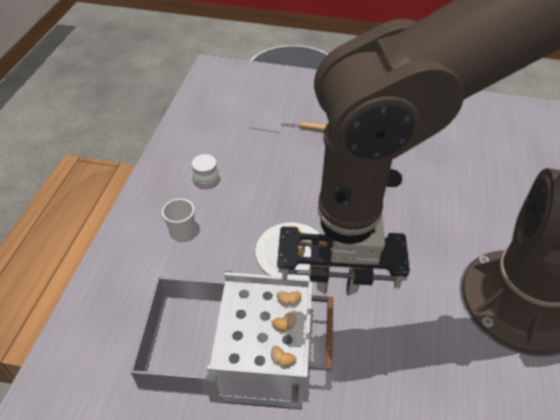

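In the wrist view the bar's middle is at about (280,193) and my prediction was (281,196), so the jaws are aligned. Descending to grip it.

```bash
python3 - <<'E'
from h import *
P=barp(0)
hit=r.servo_line(list(P+OFF),vel=.1,until_force=8); print("hit",hit)
jaws.gripper_to(0,grasp_force=20)
s=r.read_state(); print("w",s["grip_width"]*92,s["contact_force"].round(1),s["time_s"])
if not hit and s["grip_width"]*92>8:
  for a in np.arange(.08,.49,.08):
    r.servo_line(list(barp(a)+OFF),vel=.06); s=r.read_state(); print(round(a,2),round(s["grip_width"]*92,1),s["contact_force"].round(1),s["moment"].round(2))
p,_=cams.snapshot("side"); cv2.imwrite("pics/lift1.png",p)
p,_=cams.snapshot("scene"); cv2.imwrite("pics/lift1s.png",p)
E
```

```text
hit False
w 11.226146870373432 [-0.3  1.2  1.4] 46.2333
0.08 11.2 [ 1.9  1.1 -4. ] [ 0.04 -0.32 -0.13]
0.16 11.3 [ 1.6 -0.1 -3.7] [ 0.09 -0.31 -0.08]
0.24 11.2 [ 1.2  1.5 -3.5] [ 0.06 -0.16 -0.05]
0.32 11.5 [-0.5 -0.2 -2.9] [ 0.07  0.35 -0.03]
0.4 11.3 [-5.1 -0.9 -1.1] [-0.16  1.19 -0.14]
0.48 11.2 [-7.8 -1.5  0.5] [-0.28  1.89 -0.04]
```

View pics/lift1.png

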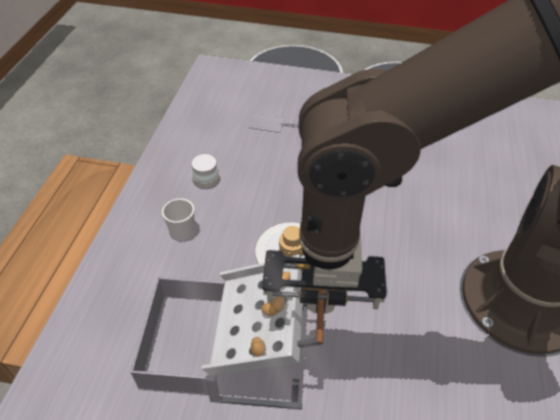

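View pics/lift1s.png

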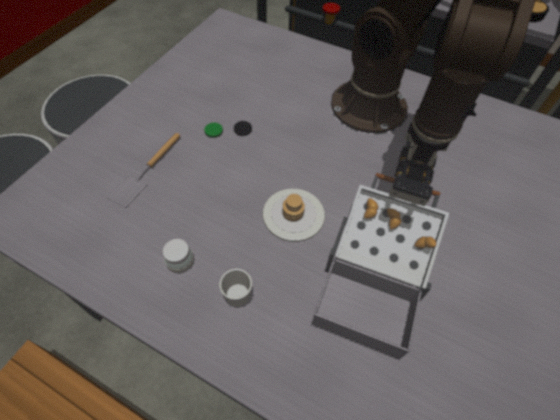

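The board is coming up and the cookies are still on it. There's a mild radial load of about 8 N, so I'll continue with a small outward correction.

```bash
cat > lift.py <<'E'
from h import *
import json,os
def radial(a): return -np.cos(a)*HX+np.array([0,0,np.sin(a)])
def step(a,off,vel=.06):
    r.servo_line(list(barp(a)+OFF+off*radial(a)),vel=vel); r.pause(.05); s=r.read_state(); f=s["contact_force"]
    fr=f@radial(a)   # >0: board pulls tool outwards
    w=s["grip_width"]*92
    print(round(a,2),"off",round(off*1000,1),"w",round(w,1),f.round(1),"rad",round(fr,1))
    return off+np.clip(.00025*fr,-.0015,.0015),w,f
E
python3 - <<'E'
from lift import *
off=.0015
for a in np.arange(.48,.90,.06):
    off,w,f=step(a,off)
    if w<9 or np.linalg.norm(f)>30: print("stop");break
print(off,a)
p,_=cams.snapshot("side"); cv2.imwrite("pics/lift2.png",p)
p,_=cams.snapshot("scene"); cv2.imwrite("pics/lift2s.png",p)
E
```

```text
0.48 off 1.5 w 11.4 [ 0.1 -1.1 -3.4] rad -1.6
0.54 off 1.1 w 10.8 [-3.9 -2.5 -0.2] rad 3.5
0.6 off 2.0 w 11.2 [ 0.7 -3.7 -2.8] rad -1.7
0.66 off 1.6 w 11.2 [-5.3 -3.5  0.3] rad 4.7
0.72 off 2.7 w 11.2 [-1.2 -4.9 -3. ] rad -0.6
0.78 off 2.6 w 11.2 [-3.4 -6.2  1.1] rad 3.7
0.84 off 3.5 w 11.0 [-0.1 -6.3 -2.6] rad -1.3
0.9 off 3.2 w 11.0 [-4.8 -7.5  4.7] rad 7.3
0.004709757569538444 0.9000000000000004
```

View pics/lift2.png

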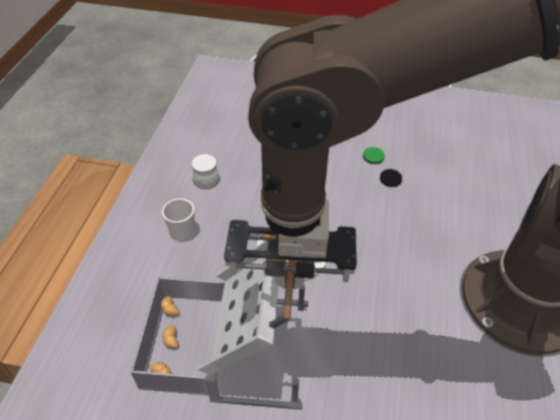

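View pics/lift2s.png

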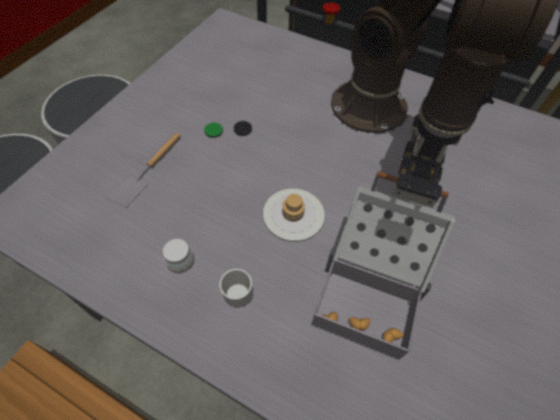

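All three cookies are in the pan, at (169,307), (170,337) and (160,369) in the side view, and the board is empty. Lowering the board.

```bash
python3 - <<'E'
from lift import *
off=.0045
for a in list(np.arange(.84,.05,-.08))+[0.02,0.0]:
    off,w,f=step(a,off if a>.3 else off*max(a,.0)/.3,vel=.07)
    if w<9 or np.linalg.norm(f)>35: print("stop");break
print(r.read_state()["time_s"],a)
p,W=depthcloud("side"); cv2.imwrite("pics/low.png",p)
m=(W[...,0]>.44)&(W[...,0]<.56)&(W[...,1]>.17)&(W[...,1]<.28)&(W[...,2]>.05)
print(np.median(W[m][:,2]))
E
```

```text
0.84 off 4.5 w 11.5 [ 6.1 -5.1 -9. ] rad -10.2
0.76 off 3.0 w 11.3 [-3.7 -6.5  1.5] rad 4.3
0.68 off 4.1 w 11.1 [ 4.7 -3.2 -6. ] rad -7.1
0.6 off 2.6 w 11.3 [-1.6 -2.2 -0.6] rad 1.2
0.52 off 2.9 w 11.3 [ 2.   0.4 -5.1] rad -4.3
0.44 off 1.8 w 11.3 [ 0.9  3.1 -2.5] rad -2.2
0.36 off 1.3 w 11.4 [-0.9  5.5 -1.7] rad -0.4
0.28 off 1.1 w 11.4 [-0.8  5.1 -2.1] rad -0.5
0.2 off 0.6 w 11.1 [-0.6  5.9 -1.9] rad -0.6
0.12 off 0.2 w 11.3 [-1.1  6.1 -1.9] rad 0.1
0.02 off 0.0 w 11.1 [ 0.1  4.7 -3.2] rad -0.8
0.0 off -0.0 w 11.5 [-2.   2.7  7. ] rad 1.6
57.2417 0.0
0.08830113628440973
```

View pics/low.png

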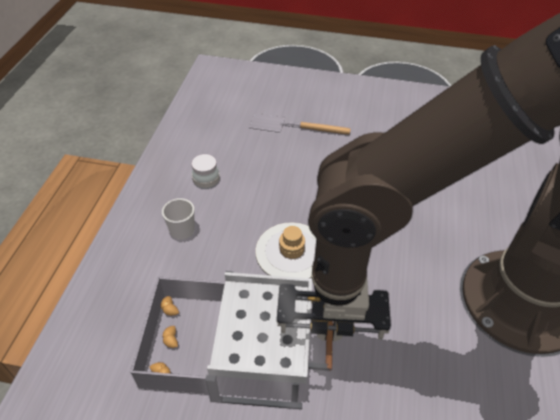

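The board is down and resting on its stop (7 N upward reaction). Releasing the bar, retreating and making the final checks.

```bash
python3 - <<'E'
from h import *
P=barp(0)
jaws.gripper_to(32/92); r.pause(.5)
r.servo_line(list(P+[0,0,.16]),vel=.15)
r.move_to([.32,.42,.32],ori(TH+.3)); r.pause(1)
show_pile("fin",.07)
p,_=cams.snapshot("side"); cv2.imwrite("pics/finside_full.png",p); cal=cams.get_calibration("side")
print(proj(cal,P), r.read_state()["time_s"], np.round(loose()[0],3))
for n in("scene","side"):
    p,W=depthcloud(n)
    # bar & board heights
    d=(W[...,:2]-HG[:2]); lx=d@HX[:2]; ly=d@np.array([-HX[1],HX[0]])
    m=(abs(ly)<.09)&(lx<-.02)&(lx>-.15)&(W[...,2]>.06); c=np.polyfit(lx[m],W[...,2][m],1); print(n,"board slope",c)
    m=(abs(ly)<.05)&(abs(lx+.205)<.008)&(W[...,2]>.05); print("bar z top",np.median(W[...,2][m]),m.sum())
cv2.imwrite("pics/finscene_full.png",cams.snapshot("scene")[0])
E
```

```text
scene 0 [ 0.5008 -0.0207  0.0828] 1998
scene 1 [ 0.5127 -0.0196  0.0252] 32
scene 2 [ 0.5089 -0.0194  0.0272] 38
scene 3 [ 0.5019 -0.0223  0.029 ] 139
scene 4 [ 0.5079 -0.0212  0.0193] 28
scene 5 [ 0.5016 -0.0232  0.0216] 180
side 0 [ 0.4985 -0.0189  0.0829] 2482
side 1 [ 0.497  -0.0167  0.029 ] 46
side 2 [ 0.4994 -0.0148  0.0283] 58
side 3 [ 0.4995 -0.0192  0.0294] 181
side 4 [ 0.4989 -0.0151  0.0201] 41
side 5 [ 0.4984 -0.02    0.0219] 231
[329.4936355 331.2995621] 61.7833 []
scene board slope [0.00313294 0.08855711]
bar z top 0.09225757436984484 202
side board slope [0.0004334  0.08775346]
bar z top 0.09236076258945011 321
```

View pics/finside_full.png

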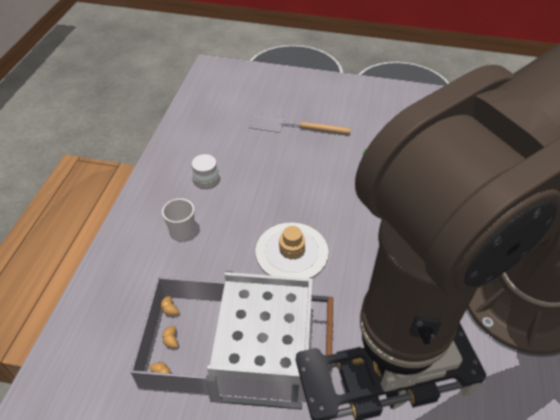

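View pics/finscene_full.png

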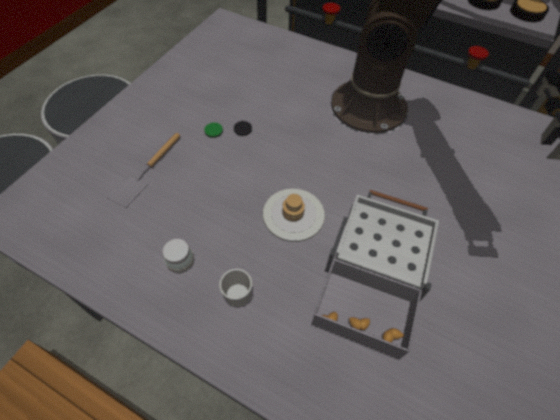

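The pile stands centred on the plate at (293,207) in the scene view. The cookies are in the pan at (331,317), (360,323) and (393,334), and the board is level. The cup, jar and spatula haven't moved.

```bash
python3 -c "
from h import *
print(sign_off())"
```

```text
the job is handed in; nothing more can be done
None
```

The tasting set is made up and handed in, about 62 s into the 210 s allowed.

- **Pile:** I stacked the three large biscuits and then the two small ones on the plate. In each camera's last depth reading, the tops of the pile are within about 3 mm of the plate centre. A few readings from the partly hidden lower layers were off by more, up to 12 mm. They rest on only a few dozen pixels each, and the pictures show a neat stack.
- **Board:** I lifted it by the bar to about 0.9 rad. All three folded cookies slid into the pan and none missed. I then lowered it fully: its slope reads 0.003 or less and the bar is back at its starting height.
- **Left alone:** The cup, jar, spatula and the green and black discs look unmoved in the last pictures.

No biscuit was seen knocked aside and the grip never slackened noticeably. The highest force I read at the tool during the lift and lowering was about 12 N.

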